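Draw the cassette carrier out of the incubation bay with the draw hook

TASK

The test cassettes in the white incubation bay are done. Take the draw hook from its rest, feel for the pull eye on the carrier inside the bay, hook it, and draw the carrier out gently until it meets its stop; the carrier may be touched only with the hook. Then unhook, leave the carrier out, and lay the hook back in its rest as it was, without moving the other things on the bench.

Things in the scene. Friction and masses are not known exactly. Their poses are not given: they have to be found in the camera images.
- bay: White open-fronted incubation bay, fixed on the worktop, 150 wide x 155 deep x 110 mm high. Origin: middle of the lower front edge of its mouth, on the worktop; x runs into the bay, y to its left, z up. The mouth is 114 mm wide and open from 6 to 92 mm above the worktop, for the full depth. The roof hides a steel pull eye inside, on the middle line y = 0.
- carrier (a joint): How far the cassette carrier (body carrier, with its tongue and pull eye) has been drawn towards the mouth (the bay's -x), m: 0 fully in, 0.125 at its stop; about 4 N of friction, stays where left. The eye sits on a draw tongue that slides in the carrier by 35 mm (about 2 N): pulling the eye first draws the tongue fully out, then the carrier follows.
- carrier_front (a point): Middle of the carrier's white front panel (108 wide, from 10 to 82 mm above the worktop), at the eye's height; at the start 72 mm inside the mouth. The eye's centre lies 22 mm (tongue in) to 57 mm (tongue out) in front of this point, towards the mouth; where, is NOT measured and differs each time: feel for it, pushing lightly.
- eye_line (a point): A point fixed to the bay on the middle line of its mouth at the height of the pull eye's wire, 30 mm above the worktop. The eye is a flat, level, round ring of 6 mm steel wire, 22 mm inside and 34 mm outside diameter, its hole upright; the draw tongue behind it is a level bar 14 mm wide, 5 mm thick. The hook's finger enters the eye from above.
- draw_hook: Draw hook: black handle 84 x 18 x 24 mm (18 mm across y; its middle 3 mm below the rod's axis) on a steel rod 8 mm thick from x = -64 to +119 mm, with a finger at the front end turned straight down. Origin on the rod's axis at the middle of the handle; x towards the hook end, z up. About 0.12 kg. It starts level in the rest.
- hook_tip (a point): Lower end of the hook's down-turned finger, at (115, 0, -28) mm in draw_hook. The finger is a straight round pin 7 mm thick.
- rest: Dark steel tool rest, fixed: base 140 x 64 x 6 mm, two forks 8 mm thick at x = -52 and +52 mm, 96 mm free between. Each carries the bare rod just outside the handle, on a saddle 51 mm above the worktop, between prongs 18 mm apart and 67 mm high. Origin under the middle on the worktop; x along the tool, towards its hook end.
- rest_seat (a point): Where the origin of draw_hook lies when the hook is seated in the rest: 55 mm above the origin of rest.
- rack_white: Bystander: white tube rack with three tubes, 68 x 151 x 61 mm. Leave it where it is. Origin under its middle.
- reagent_bottle: Bystander: small white dropper bottle, 26 mm wide, 75 mm tall. Leave it where it is. Origin under its middle.
- bench_timer: Bystander: cream bench timer, 36 x 66 x 73 mm. Leave it where it is. Origin under its middle.
- cup: Bystander: clear sample cup, 29 mm wide and tall. Leave it where it is. Origin under its middle.
- red_pen: Bystander: red and black marker lying down, 126 mm long. Leave it where it is. Origin under its middle.

How it is judged:
On the way:
1. the carrier is drawn out to its stop by the hook (value of joint carrier above 0.115 m and contact force between draw_hook and carrier above 0.5 N), for 0.05 s.
At the end, for the whole second after the job is handed in: The carrier is out at its stop (drawn at least 115 of its 125 mm); the hook lies at rest in the forks of its rest, its origin within 14 mm of the seat, along the rest within 0.15 rad and hook end towards the rest's x, finger hanging down within 0.35 rad (value of joint carrier above 0.115 m and distance between draw_hook and rest_seat below 0.014 m and angle between the x axis of draw_hook and the x axis of rest, either way round below 0.15 rad and angle between draw_hook's own z axis and vertical below 0.35 rad and x of hook_tip in the frame of rest above 0.09 m and linear speed of draw_hook below 0.02 m/s); the robot touches nothing.
It fails at once if the gripper or arm touches the carrier or its eye (contact force between any of the fingers, the arm and carrier above 0.5 N).
It fails at once if the hook pulls or pushes the carrier with more than 40 N (not gently) (contact force between draw_hook and carrier above 40 N).
It fails at once if a bystander is moved more than 30 mm (distance of any of rack_white, reagent_bottle, bench_timer, cup, red_pen from where it was at the start of the episode above 0.03 m).
It also fails if it takes over 50 s, if anything falls off the work surface, if the arm or the gripper's body presses on something with over 40 N, if the wrist force passes 120 N, or if a joint passes its speed limit or range.

ROBOT

A 6-joint arm with a two-finger parallel gripper is mounted at the origin on a cart in front of the work surface, level with it; the furniture and walls round the work are solid. World frame = base frame: x ahead of the robot, y to its left, z up, the work surface at z = 0. Lengths are in m, angles in rad, forces in N, time in s.
With the tool pointing down it reaches from about 0.35 to 0.975 m from the base axis. Payload 4.9 kg.
Tool frame: the origin (TCP) lies at the very end of the fingers, on their centre line; the grasp point (between the pads) lies ctrl.grip_point_offset behind it (ctrl.grip_point_offset is the distance from the TCP to the grasp point, in m); z points along the fingers, y is the line along which they close (so a half turn about z gives the same grasp; the last joint's range is limited). The gripper opens to 85 mm and grips with 20 to 120 N. Pads are 22 mm wide; open, the fingers measure 114 mm over their backs; the gripper's body (76 mm by 85 mm) begins 54 mm behind the grasp point. The pads swing forward as they close: fully open they stand 13 mm farther back than shut.
Start: joints at [-1.236, 0.053, 1.613, -0, 1.476, -0.119], TCP at [0.274, -0.562, 0.231] pointing down, gripper open.
Joint ranges: [-3.01, 3.01], [-1.01, 2.22], [0.06, 2.58], [-1.02, 4.17], [0.09, 2.62], [-3.14, 3.14]. Speed limits (rad/s): [2.57, 2.57, 3.14, 3.14, 3.14, 3.14].

INTERFACE

Orientations are given as a rotation vector (axis times angle).
In Python, from station import ctrl gives the robot as it stands. The module is installed in compiled form; this text tells all that it offers.
- The arm moves only by the tool drive_tool, never from a script. Its argument "steps" is a list of rows, each an object with "translation": the shift along the tool's x, y, z normalised to -1 to 1, where 1 is 4 cm, a list of three; "angular": the turn, a rotation vector about the tool's x, y, z normalised to -1 to 1, where 1 is 8 degrees, a list of three; "gripper": the opening, from 0 (shut) to 1 (fully open). In form: [{"translation": [dx, dy, dz], "angular": [wx, wy, wz], "gripper": gripper}, ...]. A call has 1 to 8 rows; each row shifts and turns the commanded pose from where the row before left it, along the tool's axes as they then stand; what a row does not reach is not made up. A row lasts 1/8 s, in which the tool goes at most 62.5 mm and 10.7 degrees, less where a joint would pass 70% of its speed; a pose out of reach is approached as far as the arm can. A call with a number of a shift or a turn outside -1 to 1 is refused whole. A call with a gripper value outside its range is refused whole. The fingers move at their own pace and stop on an object; "force" is the grip in N (left out, the last holds). Time passes only in rows, so rows that do not move let the fingers close. It gives the time, the measured TCP pose, the force, the opening and the grip force at its end, in the units of the state.
- ctrl.get_obs(): the state, without advancing time (a new reading comes with each control period).
- ctrl.get_image(name): name is "scene" or "top"; returns a dict with "color" (420x560x3 uint8, red, green, blue), "depth" (420x560 float32, m along the optical axis (not along the pixel's ray), 0 where there is no reading), "fx", "fy", "cx", "cy" (pixels), "k1" (the pictures are not rectified: a ray, as slopes to the right and down, at radius r is drawn at 1 + k1 r^2 times it, then the intrinsics apply), "R" (3x3) and "t" (3): a world point X has camera coordinates R X + t. Camera axes: x right, y down, z forward; pixel columns grow to the right and rows downward; lengths in m; the calibration is good to about 2 mm. A picture is of the moment at which its call begins.
- ctrl.finish_job(): hands the job in; it is judged then, once.
The state is a dict: "t": time; "q": joint angles; "dq": joint speeds; "effort": joint torques, N m; "tool_pos": TCP position; "tool_rot": TCP orientation; "contact_force": force on the tool from outside, world axes, zero at the start; "wrist_torque": the same for the moment, N m; "opening": finger opening in m; "grip_force": force on a finger pad.
Only numpy, scipy, OpenCV 4.12 (cv2) and the standard library are available. Lean on these libraries where they do the work, as an engineer would, in place of code of your own. Each camera call takes 0.05 s, during which the arm holds its last target. There are 200 camera calls.

## Working session

There is one attempt and no reset: what is moved stays moved. The work goes in short steps, Python scripts to look and compute and a tool call to move; the robot and the scene stay as the last step left them, time stands still between calls to the robot, and variables do not carry over. Pictures are saved under pics/ and viewed, at most 10 in all, crops included, and the job is handed in when it is done.

Besides the shell and the picture viewer there is one more tool, called after "Call:" as a command line: name --argument value ..., lists and objects as JSON in quotes. drive_tool: Moves the arm, as the interface text tells. Its arguments: {"type":"object","properties":{"steps":{"type":"array"},"force":{"type":"number"}},"required":["steps"]}

```bash
mkdir -p pics
python3 - <<'E'
from station import ctrl
import cv2,numpy as np
print(ctrl.get_obs(), ctrl.grip_point_offset)
for n in("scene","top"):
    m=ctrl.get_image(n); np.save(n+'.npy',m,allow_pickle=True)
    cv2.imwrite(f'pics/{n}0.png',m['color'][:,:,::-1]); print(n,m['fx'],m['k1'],m['R'],m['t'])
E
```

```text
{'t': 0.0, 'q': array([-1.23600094e+00,  5.33256088e-02,  1.61429926e+00, -1.22465082e-05,
        1.47600143e+00, -1.18980844e-01]), 'dq': array([-3.85961873e-04,  3.86076024e-04,  3.53767629e-04, -8.14489975e-05,
       -1.95375583e-03, -3.46354366e-04]), 'effort': array([ 1.01188627e-03, -3.93680227e+01, -3.70177031e+01, -9.69755843e-05,
        7.00879682e-03, -1.17022518e-05]), 'tool_pos': array([ 0.27377764, -0.56114959,  0.23007925]), 'tool_rot': array([-3.05910799e+00, -7.06237518e-01,  3.62838905e-04]), 'contact_force': array([0.63069592, 0.83788905, 0.50926523]), 'wrist_torque': array([ 0.00148392,  0.06226524, -0.00633821]), 'grip_force': 0.0, 'opening': 0.08561044218921476} 0.0187
scene 411.6677973645693 -0.03039400478845855 [[-0.73375479 -0.6793005   0.01243967]
 [-0.48095563  0.50640377 -0.71570728]
 [ 0.47988082 -0.53113657 -0.69828959]] [0.3789357  0.33988018 0.5952774 ]
top 472.7916747145438 0.03284030811233195 [[ 0.00860381 -0.99996097 -0.00200892]
 [-0.99233317 -0.00829044 -0.12331321]
 [ 0.12329174  0.00305448 -0.99236577]] [-0.06692098  0.57993698  0.97302974]
```

View pics/scene0.png

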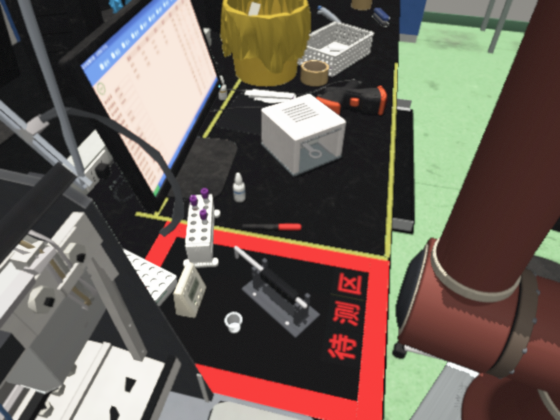

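View pics/top0.png

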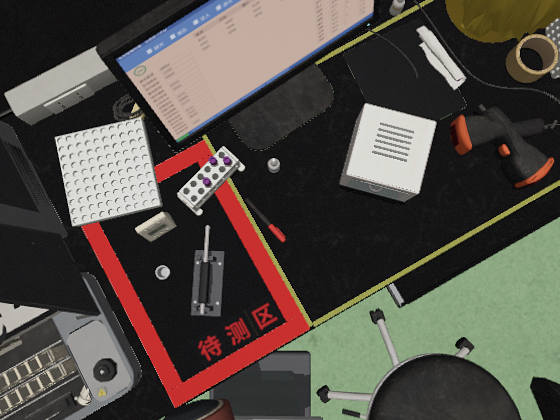

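The scene view shows the bay at about (303,133) with the eye visible in its mouth at (316,150), and the rest with the hook at (280,290). The top view shows the bay roof at (390,150) with its mouth facing down the image, and the rest at (207,283) with the hook end up at (207,230). Next I'll measure both.

```bash
cat > h.py <<'E'
import numpy as np,cv2
def rays(m,uv):
    uv=np.asarray(uv,float).reshape(-1,2); d=np.c_[(uv[:,0]-m['cx'])/m['fx'],(uv[:,1]-m['cy'])/m['fy']]
    x=d.copy()
    for _ in range(20): x=d/(1+m['k1']*(x**2).sum(1,keepdims=True))
    return np.c_[x,np.ones(len(x))]
def cam(m): return -m['R'].T@m['t']
def plane(m,uv,z):
    r=rays(m,uv)@m['R']; c=cam(m); return c+r*((z-c[2])/r[:,2])[:,None]
def cloud(m):
    h,w=m['depth'].shape; v,u=np.mgrid[:h,:w]; uv=np.c_[u.ravel(),v.ravel()]
    P=(rays(m,uv)*m['depth'].reshape(-1,1)-m['t'])@m['R']; return P.reshape(h,w,3)
def proj(m,X):
    p=np.atleast_2d(X)@m['R'].T+m['t']; s=p[:,:2]/p[:,2:]; s=s*(1+m['k1']*(s**2).sum(1,keepdims=True))
    return s*[m['fx'],m['fy']]+[m['cx'],m['cy']]
def load(n): return np.load(n+'.npy',allow_pickle=True).item()
E
python3 - <<'E'
from h import *
T=load('top');S=load('scene')
for n,m in(('top',T),('scene',S)):
    P=cloud(m);
    def comp(mask):
        k,l,st,c=cv2.connectedComponentsWithStats(mask.astype(np.uint8)); i=1+np.argmax(st[1:,4]); return l==i
    h,w=m['depth'].shape; box=np.zeros((h,w),bool)
    if n=='top': box[80:215,320:450]=1
    else: box[80:185,250:355]=1
    M=comp(box&(abs(P[...,2]-.11)<.012)&(m['depth']>0))
    ct=max(cv2.findContours(M.astype(np.uint8),0,2)[0],key=cv2.contourArea).reshape(-1,2)
    X=plane(m,ct,.11)[:,:2].astype(np.float32); r=cv2.minAreaRect(X)
    print(n,'roof',r,cv2.boxPoints(r).tolist(),'z',np.median(P[M][:,2]))
    box[:]=0
    if n=='top': box[220:320,185:230]=1
    else: box[240:340,225:325]=1
    M=box&(P[...,2]>.045)&(P[...,2]<.075)&(m['depth']>0)
    X=P[M];print(len(X),'tool',cv2.minAreaRect(X[:,:2].astype(np.float32)),np.percentile(X[:,2],[10,50,90]))
    M=comp(box&(P[...,2]>-.0)&(P[...,2]<.012)&(m['color'].min(2)>40)&(m['depth']>0))
    ct=max(cv2.findContours(M.astype(np.uint8),0,2)[0],key=cv2.contourArea).reshape(-1,2)
    print('base',cv2.minAreaRect(plane(m,ct,.006)[:,:2].astype(np.float32)))
c=T['color'];a=cv2.resize(c[218:322,165:250],None,fx=5,fy=5,interpolation=2)
b=cv2.resize(S['color'][80:185,245:360],None,fx=3,fy=3,interpolation=2)
o=np.zeros((520,425+345,3),np.uint8);o[:,:425]=a;o[:315,425:]=b;cv2.imwrite('pics/crop1.png',o[:,:,::-1])
E
```

```text
top roof ((0.7023806571960449, -0.2858724892139435), (0.14948080480098724, 0.15639807283878326), 74.9316177368164) [[0.6074399948120117, -0.3377135097980499], [0.758460521697998, -0.37837257981300354], [0.7973213195800781, -0.23403146862983704], [0.6463007926940918, -0.19337239861488342]] z 0.10982964917105595
702 tool ((0.4607860743999481, 0.08785021305084229), (0.032383207231760025, 0.17973724007606506), 88.0969009399414) [0.0541808  0.06180782 0.06590796]
base ((0.4307999610900879, 0.08990906178951263), (0.06480517238378525, 0.13933046162128448), 87.91592407226562)
scene roof ((0.6953427791595459, -0.27857837080955505), (0.15622568130493164, 0.1653413325548172), 74.91902160644531) [[0.5951956510543823, -0.33249133825302124], [0.7548425197601318, -0.3755105137825012], [0.7954899072647095, -0.22466540336608887], [0.63584303855896, -0.1816462278366089]] z 0.10809907872283267
1049 tool ((0.4600912034511566, 0.08817856758832932), (0.03300579637289047, 0.18195071816444397), 88.06488037109375) [0.0503983  0.05978095 0.06450737]
base ((0.4303184449672699, 0.09077303111553192), (0.06696305423974991, 0.14217549562454224), 88.00879669189453)
```

View pics/crop1.png

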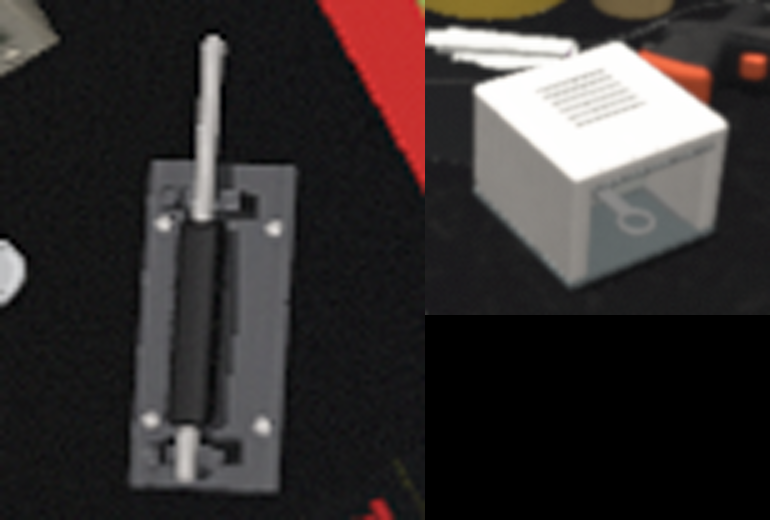

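The crop shows the rod lying in both forks and the handle between them, and the eye ring clearly inside the mouth at scene pixel (314,153). I'll locate the eye by ray and set up a goal-to-units helper.

```bash
cat >> h.py <<'E'
from scipy.spatial.transform import Rotation as Ro
BAY=np.array([.6269,-.2655]); BYAW=np.radians(-15.07); REST=np.array([.4308,.0902]); RYAW=np.radians(-2.1)
def bay(x,y,z): c,s=np.cos(BYAW),np.sin(BYAW); return np.array([BAY[0]+c*x-s*y,BAY[1]+s*x+c*y,z])
def goto(o,p,yaw):
    R=Ro.from_rotvec(o['tool_rot']); G=Ro.from_matrix(np.array([[np.cos(yaw),np.sin(yaw),0],[np.sin(yaw),-np.cos(yaw),0],[0,0,-1]]))
    print('now',np.round(o['tool_pos'],4),'t',round(o['t'],2),'trans units',np.round(R.inv().apply(p-o['tool_pos'])/.04,3),
     'units after turn',np.round(G.inv().apply(p-o['tool_pos'])/.04,3),'turn units',np.round(np.degrees((R.inv()*G).as_rotvec())/8,3),
     'F',np.round(o['contact_force'],1),'open',round(o['opening'],4),'grip',round(o['grip_force'],1))
E
python3 - <<'E'
from h import *
from station import ctrl
S=load('scene');T=load('top')
E=plane(S,[[314,153.3]],.033)[0]; d=E[:2]-BAY;c,s=np.cos(BYAW),np.sin(BYAW)
print('eye in bay',d@[c,s],d@[-s,c])
print('pred corners scene',proj(S,[bay(0,75,.11),bay(0,-75,.11),bay(155,75,.11),bay(0,75,0),bay(0,-75,0)]))
for x in(15,25,35,45): print(x,proj(S,[bay(x/1e3,0,.033),bay((x-17)/1e3,0,.033),bay((x+17)/1e3,0,.033),bay(x/1e3,.017,.033),bay(x/1e3,-.017,.033)]).round(1).tolist())
cv2.imwrite('pics/mouth.png',cv2.resize(S['color'][120:180,290:350],None,fx=10,fy=10,interpolation=2)[:,:,::-1])
c,s=np.cos(RYAW),np.sin(RYAW)
print('rest ends top', proj(T,[[REST[0]+c*.119,REST[1]+s*.119,.055],[REST[0]-c*.064,REST[1]-s*.064,.055]]))
goto(ctrl.get_obs(),np.array([*REST,.13]),RYAW)
E
```

```text
eye in bay 0.016335840311769843 0.0025290272500924833
pred corners scene [[1036.38349898 -119.30655617]
 [1008.55085182 -110.42651978]
 [-475.2724676  -132.24545953]
 [1037.38516543 -120.67060717]
 [1007.51826133 -109.08464404]]
15 [[315.1, 153.3], [319.2, 156.9], [311.2, 149.7], [309.6, 155.4], [320.6, 151.1]]
25 [[312.8, 151.2], [316.8, 154.7], [308.9, 147.7], [307.2, 153.3], [318.3, 149.1]]
35 [[310.5, 149.1], [314.4, 152.6], [306.6, 145.7], [304.9, 151.2], [316.0, 147.0]]
45 [[308.2, 147.1], [312.1, 150.6], [304.4, 143.7], [302.7, 149.2], [313.7, 145.0]]
rest ends top [[207.16635118 225.49344153]
 [201.31691438 315.01077166]]
now [ 0.2738 -0.5612  0.2302] t 0.1 trans units [ 10.666 -12.912   2.531] units after turn [  3.326 -16.418   2.504] turn units [-1.400e-02  2.000e-03  3.512e+00] F [-0.2  0.6 -0.1] open 0.0851 grip 0.0
```

View pics/mouth.png

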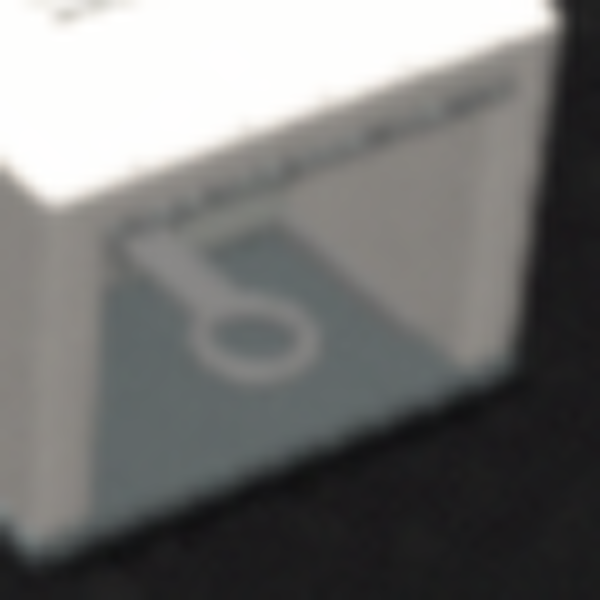

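The ring centre is at crop (255,338), scene pixel (315,153.3). That puts the eye about 15 mm inside the mouth on the middle line, so the tongue is already out. Now moving over the rest.

Call:
drive_tool --steps '[{"translation": [0.4, -0.8, 0], "angular": [0, 0, 0.878], "gripper": 1}, {"translation": [0.4, -0.9, 0], "angular": [0, 0, 0.878], "gripper": 1}, {"translation": [0.3, -0.9, 0], "angular": [0, 0, 0.878], "gripper": 1}, {"translation": [0.3, -0.9, 0], "angular": [0, 0, 0.878], "gripper": 1}, {"translation": [0.2, -1, 0], "angular": [0, 0, 0], "gripper": 1}, {"translation": [0.2, -1, 0], "angular": [0, 0, 0], "gripper": 1}, {"translation": [0.2, -1, 0], "angular": [0, 0, 0], "gripper": 1}, {"translation": [0.2, -1, 0], "angular": [0, 0, 0], "gripper": 1}]' --force 60

```text
t: 1.1
tool_pos: [0.3286, -0.2519, 0.2308]
tool_rot: [-3.141, 0.058, 0.0]
contact_force: [0.7, -0.4, -0.2]
opening: 0.0856
grip_force: 0.0
```

Run:
```python
from h import *
from station import ctrl
goto(ctrl.get_obs(),np.array([*REST,.13]),RYAW)
```

```text
now [ 0.3286 -0.2519  0.2308] t 1.1 trans units [ 2.236 -8.641  2.524] units after turn [ 2.239 -8.641  2.52 ] turn units [-0.004  0.002 -0.003] F [ 0.7 -0.4 -0.2] open 0.0856 grip 0.0
```

Call:
drive_tool --steps '[{"translation": [0.25, -1, 0.1], "angular": [0, 0, 0], "gripper": 1}, {"translation": [0.25, -1, 0.2], "angular": [0, 0, 0], "gripper": 1}, {"translation": [0.25, -1, 0.3], "angular": [0, 0, 0], "gripper": 1}, {"translation": [0.25, -1, 0.3], "angular": [0, 0, 0], "gripper": 1}, {"translation": [0.25, -1, 0.3], "angular": [0, 0, 0], "gripper": 1}, {"translation": [0.25, -1, 0.3], "angular": [0, 0, 0], "gripper": 1}, {"translation": [0.25, -1, 0.3], "angular": [0, 0, 0], "gripper": 1}, {"translation": [0.25, -1, 0.3], "angular": [0, 0, 0], "gripper": 1}]'

```text
t: 2.1
tool_pos: [0.4203, 0.0649, 0.1466]
tool_rot: [3.141, -0.057, -0.0]
contact_force: [-0.2, -0.6, 0.1]
opening: 0.0854
grip_force: 0.0
```

Call:
drive_tool --steps '[{"translation": [0.1, -0.4, 0], "angular": [0, 0, 0], "gripper": 1}, {"translation": [0, 0, 0], "angular": [0, 0, 0], "gripper": 1}, {"translation": [0, 0, 0], "angular": [0, 0, 0], "gripper": 1}]'

```text
t: 2.48
tool_pos: [0.4248, 0.0788, 0.1472]
tool_rot: [3.141, -0.058, -0.0]
contact_force: [0.2, -0.1, -0.3]
opening: 0.0854
grip_force: 0.0
```

Run:
```python
from h import *
from station import ctrl
goto(ctrl.get_obs(),np.array([*REST,.036]),RYAW)
```

```text
now [0.4248 0.0788 0.1472] t 2.48 trans units [ 0.141 -0.29   2.78 ] units after turn [ 0.14  -0.289  2.78 ] turn units [ 0.002  0.002 -0.002] F [ 0.2 -0.1 -0.3] open 0.0854 grip 0.0
```

Call:
drive_tool --steps '[{"translation": [0.14, -0.29, 0.6], "angular": [0, 0, 0], "gripper": 1}, {"translation": [0, 0, 0.8], "angular": [0, 0, 0], "gripper": 1}, {"translation": [0, 0, 0.8], "angular": [0, 0, 0], "gripper": 1}, {"translation": [0, 0, 0.58], "angular": [0, 0, 0], "gripper": 1}, {"translation": [0, 0, 0], "angular": [0, 0, 0], "gripper": 1}, {"translation": [0, 0, 0], "angular": [0, 0, 0], "gripper": 1}]'

```text
t: 3.22
tool_pos: [0.4318, 0.0902, 0.0373]
tool_rot: [-3.141, 0.059, -0.003]
contact_force: [-0.5, 0.3, 1.0]
opening: 0.0854
grip_force: 0.0
```

Call:
drive_tool --steps '[{"translation": [0, 0, 0], "angular": [0, 0, 0], "gripper": 0}, {"translation": [0, 0, 0], "angular": [0, 0, 0], "gripper": 0}, {"translation": [0, 0, 0], "angular": [0, 0, 0], "gripper": 0}, {"translation": [0, 0, 0], "angular": [0, 0, 0], "gripper": 0}, {"translation": [0, 0, 0], "angular": [0, 0, 0], "gripper": 0}, {"translation": [0, 0, 0], "angular": [0, 0, 0], "gripper": 0}, {"translation": [0, 0, 0], "angular": [0, 0, 0], "gripper": 0}, {"translation": [0, 0, 0], "angular": [0, 0, 0], "gripper": 0}]' --force 60

```text
t: 4.22
tool_pos: [0.4313, 0.0908, 0.0365]
tool_rot: [-3.141, 0.057, -0.001]
contact_force: [-0.6, 0.4, 5.2]
opening: 0.0169
grip_force: 60.2
```

Call:
drive_tool --steps '[{"translation": [0, 0, -0.3], "angular": [0, 0, 0], "gripper": 0}, {"translation": [0, 0, -0.7], "angular": [0, 0, 0], "gripper": 0}, {"translation": [0, 0, -0.7], "angular": [0, 0, 0], "gripper": 0}, {"translation": [0, 0, -0.7], "angular": [0, 0, 0], "gripper": 0}, {"translation": [0, 0, 0], "angular": [0, 0, 0], "gripper": 0}, {"translation": [0, 0, 0], "angular": [0, 0, 0], "gripper": 0}]'

```text
t: 4.97
tool_pos: [0.4301, 0.0906, 0.1308]
tool_rot: [3.141, -0.058, -0.003]
contact_force: [0.5, 0.1, -1.8]
opening: 0.0171
grip_force: 59.7
```

Run:
```python
from h import *
from station import ctrl
for n in("scene","top"):
    m=ctrl.get_image(n); np.save(n+'1.npy',m,allow_pickle=True)
    cv2.imwrite(f'pics/{n}1.png',(cv2.resize(m['color'][200:330,200:340],None,fx=4,fy=4,interpolation=2) if n=='scene' else cv2.resize(m['color'][200:330,130:280],None,fx=4,fy=4,interpolation=2))[:,:,::-1])
goto(ctrl.get_obs(),bay(.015-.17,0,.15),BYAW)
```

```text
now [0.4297 0.0906 0.1302] t 5.08 trans units [ 1.474  7.847 -0.498] units after turn [ 3.2    7.315 -0.496] turn units [0.005 0.024 1.622] F [ 0.8 -0.2 -1.9] open 0.0169 grip 59.7
```

View pics/scene1.png

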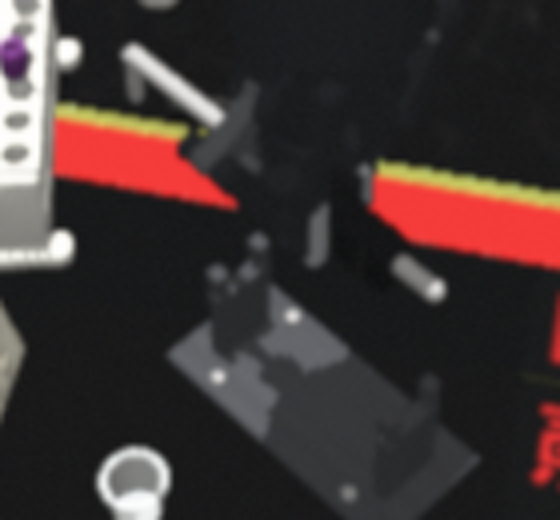

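The scene crop shows the hook held level, clear of the rest: front end at (130,50), finger hanging down, rear end at (435,290). I'll measure the finger's place in the grip from the top view.

Run:
```python
from h import *
T=load('top1');S=load('scene1');tcp=np.array([.4297,.0906,.1302])
c,s=np.cos(RYAW),np.sin(RYAW)
for n,m,b in(('top',T,(0,330,130,300)),('scene',S,(190,330,190,340))):
    P=cloud(m);M=np.zeros(P.shape[:2],bool);M[b[0]:b[1],b[2]:b[3]]=1
    L=(P-tcp)@np.array([[c,-s,0],[s,c,0],[0,0,1]])
    M&=(m['depth']>0)&(L[...,0]>.05)&(L[...,0]<.14)&(abs(L[...,1])<.03)&(L[...,2]>-.02)&(L[...,2]<.04)
    X=L[M];print(n,len(X),X[:,0].max())
    for a in range(50,125,15):
        q=X[(X[:,0]>a/1e3)&(X[:,0]<(a+15)/1e3)]
        if len(q):print(a,np.median(q,0).round(4),q[:,2].min().round(4),q[:,2].max().round(4))
```

```text
top 156 0.11964232250137477
50 [ 0.0601 -0.0011  0.0211] 0.017 0.0252
65 [ 0.0723 -0.0015  0.0214] 0.0167 0.0245
80 [ 0.089  -0.0017  0.0217] 0.0172 0.0245
95 [ 0.1024 -0.0018  0.0218] 0.0167 0.0241
110 [ 0.1153 -0.0023  0.0206] -0.006 0.0246
scene 170 0.11888588744020367
50 [0.0632 0.001  0.0207] 0.0182 0.0225
65 [0.0719 0.0006 0.0214] 0.0163 0.0233
80 [0.0879 0.0008 0.0212] 0.0156 0.0242
95 [0.1026 0.0009 0.021 ] 0.017 0.0231
110 [0.1155 0.0008 0.0102] -0.0071 0.0236
```

Call:
drive_tool --steps '[{"translation": [0, 0.5, -0.3], "angular": [0, 0, 0], "gripper": 0}, {"translation": [0, 0.8, -0.2], "angular": [0, 0, 0.4], "gripper": 0}, {"translation": [0, 1, 0], "angular": [0, 0, 0.4], "gripper": 0}, {"translation": [0, 1, 0], "angular": [0, 0, 0.4], "gripper": 0}, {"translation": [0, 1, 0], "angular": [0, 0, 0.42], "gripper": 0}, {"translation": [0, 1, 0], "angular": [0, 0, 0], "gripper": 0}, {"translation": [0, 1, 0], "angular": [0, 0, 0], "gripper": 0}, {"translation": [0, 1, 0], "angular": [0, 0, 0], "gripper": 0}]'

```text
t: 6.08
tool_pos: [0.3791, -0.1964, 0.1506]
tool_rot: [-3.113, 0.412, 0.003]
contact_force: [1.0, -0.4, -1.2]
opening: 0.0169
grip_force: 59.6
```

Run:
```python
from h import *
from station import ctrl
goto(ctrl.get_obs(),bay(.015-.17,0,.15),BYAW)
```

```text
now [ 0.3791 -0.1964  0.1506] t 6.08 trans units [2.557 0.057 0.009] units after turn [2.557 0.056 0.015] turn units [-0.007  0.015  0.001] F [ 1.  -0.4 -1.2] open 0.0169 grip 59.6
```

The finger is 115 mm ahead of the TCP with no lateral offset, and its tip is 9.5 mm below TCP height. I'll approach in front of the mouth, then go low.

Call:
drive_tool --steps '[{"translation": [0.8, 0.03, 0.3], "angular": [0, 0, 0], "gripper": 0}, {"translation": [0.9, 0.03, 0.7], "angular": [0, 0, 0], "gripper": 0}, {"translation": [0.6, 0, 0.7], "angular": [0, 0, 0], "gripper": 0}, {"translation": [0.26, 0, 0.65], "angular": [0, 0, 0], "gripper": 0}, {"translation": [0, 0, 0], "angular": [0, 0, 0], "gripper": 0}, {"translation": [0, 0, 0], "angular": [0, 0, 0], "gripper": 0}]'

```text
t: 6.82
tool_pos: [0.4781, -0.2244, 0.058]
tool_rot: [-3.114, 0.412, 0.001]
contact_force: [0.2, 0.1, -0.5]
opening: 0.0171
grip_force: 59.6
```

Run:
```python
from h import *
from station import ctrl
goto(ctrl.get_obs(),bay(-.1,0,.055),BYAW)
```

```text
now [ 0.4781 -0.2244  0.058 ] t 6.83 trans units [1.36  0.024 0.073] units after turn [1.36  0.024 0.074] turn units [-0.002  0.006  0.002] F [ 0.2  0.1 -0.5] open 0.0171 grip 59.6
```

Call:
drive_tool --steps '[{"translation": [0.4, 0.02, 0.07], "angular": [0, 0, 0], "gripper": 0}, {"translation": [0.5, 0, 0], "angular": [0, 0, 0], "gripper": 0}, {"translation": [0.46, 0, 0], "angular": [0, 0, 0], "gripper": 0}, {"translation": [0, 0, 0], "angular": [0, 0, 0], "gripper": 0}, {"translation": [0, 0, 0], "angular": [0, 0, 0], "gripper": 0}]'

```text
t: 7.45
tool_pos: [0.5304, -0.2395, 0.056]
tool_rot: [3.114, -0.412, 0.001]
contact_force: [0.1, 0.5, -1.4]
opening: 0.0171
grip_force: 59.7
```

Run:
```python
from h import *
from station import ctrl
m=ctrl.get_image('scene');cv2.imwrite('pics/scene2.png',cv2.resize(m['color'][115:185,270:355],None,fx=8,fy=8,interpolation=2)[:,:,::-1])
goto(ctrl.get_obs(),bay(-.1,0,.030),BYAW)
```

```text
now [ 0.5302 -0.2394  0.0557] t 7.5 trans units [0.003 0.002 0.643] units after turn [0.003 0.002 0.643] turn units [ 0.001 -0.001  0.001] F [ 0.7 -0.7 -1.6] open 0.0174 grip 59.7
```

View pics/scene2.png

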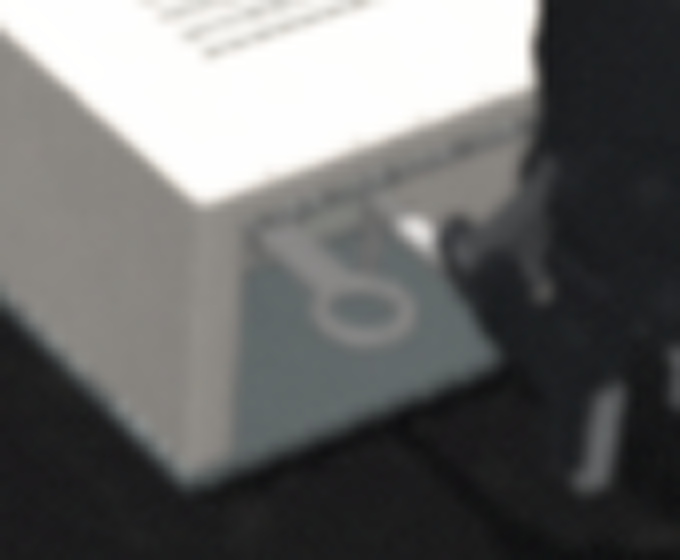

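The crop shows the finger, greyish, at (372,215–258) above the ring at (365,305), with the rod's lit part at (410,230). I'll check that against projection.

Run:
```python
from h import *
S=load('scene')
f=lambda p:((proj(S,p)-[270,115]+.5)*8-.5).round(0).tolist()
print(f([bay(.015,0,.0462),bay(.015,0,.074),bay(.0,0,.074),bay(.015,0,.033),bay(.015,0,.03),bay(0,.057,.0),bay(0,.075,0.),bay(0,.075,.11)]))
```

```text
[[368.0, 275.0], [375.0, 201.0], [404.0, 226.0], [365.0, 310.0], [364.0, 317.0], [235.0, 479.0], [186.0, 499.0], [201.0, 202.0]]
```

The projection agrees, so I'll lower the finger into the eye gently.

Call:
drive_tool --steps '[{"translation": [0, 0, 0.2], "angular": [0, 0, 0], "gripper": 0}, {"translation": [0, 0, 0.12], "angular": [0, 0, 0], "gripper": 0}, {"translation": [0, 0, 0.08], "angular": [0, 0, 0], "gripper": 0}, {"translation": [0, 0, 0], "angular": [0, 0, 0], "gripper": 0}, {"translation": [0, 0, 0], "angular": [0, 0, 0], "gripper": 0}]'

```text
t: 8.12
tool_pos: [0.5309, -0.2396, 0.0394]
tool_rot: [3.114, -0.412, 0.0]
contact_force: [-0.0, 0.1, -1.4]
opening: 0.0171
grip_force: 59.7
```

Call:
drive_tool --steps '[{"translation": [0, 0, 0.12], "angular": [0, 0, 0], "gripper": 0}, {"translation": [0, 0, 0.12], "angular": [0, 0, 0], "gripper": 0}, {"translation": [0, 0, 0.04], "angular": [0, 0, 0], "gripper": 0}, {"translation": [0, 0, 0], "angular": [0, 0, 0], "gripper": 0}]'

```text
t: 8.62
tool_pos: [0.5306, -0.2394, 0.0278]
tool_rot: [-3.114, 0.412, 0.001]
contact_force: [0.9, -0.4, -1.3]
opening: 0.017
grip_force: 59.7
```

Call:
drive_tool --steps '[{"translation": [-0.1, 0, 0], "angular": [0, 0, 0], "gripper": 0}, {"translation": [-0.1, 0, 0], "angular": [0, 0, 0], "gripper": 0}, {"translation": [-0.15, 0, 0], "angular": [0, 0, 0], "gripper": 0}, {"translation": [-0.15, 0, 0], "angular": [0, 0, 0], "gripper": 0}, {"translation": [0, 0, 0], "angular": [0, 0, 0], "gripper": 0}]'

```text
t: 9.25
tool_pos: [0.5111, -0.2344, 0.0285]
tool_rot: [3.114, -0.412, 0.0]
contact_force: [0.9, -0.7, -0.2]
opening: 0.0172
grip_force: 59.8
```

Call:
drive_tool --steps '[{"translation": [-0.25, 0, 0], "angular": [0, 0, 0], "gripper": 0}, {"translation": [-0.25, 0, 0], "angular": [0, 0, 0], "gripper": 0}, {"translation": [-0.25, 0, 0], "angular": [0, 0, 0], "gripper": 0}, {"translation": [-0.25, 0, 0], "angular": [0, 0, 0], "gripper": 0}]'

```text
t: 9.75
tool_pos: [0.4726, -0.2241, 0.0285]
tool_rot: [3.114, -0.412, 0.002]
contact_force: [4.5, -3.8, -0.2]
opening: 0.0167
grip_force: 59.9
```

Run:
```python
from h import *
from station import ctrl
o=ctrl.get_obs();goto(o,bay(-.1,0,.030),BYAW)
m=ctrl.get_image('scene');cv2.imwrite('pics/scene3.png',cv2.resize(m['color'][115:195,270:365],None,fx=7,fy=7,interpolation=2)[:,:,::-1])
```

```text
now [ 0.4726 -0.2241  0.0285] t 9.75 trans units [ 1.495 -0.003 -0.036] units after turn [ 1.495 -0.004 -0.037] turn units [ 0.003 -0.008  0.   ] F [ 4.5 -3.8 -0.2] open 0.0167 grip 59.9
```

View pics/scene3.png

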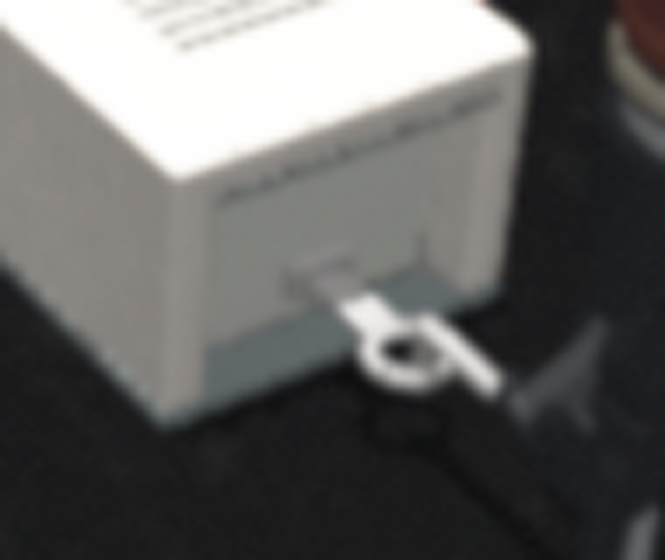

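The crop shows the ring hooked at (405,350), outside the mouth, with the front panel following at (310,250). About 73 mm remain.

Call:
drive_tool --steps '[{"translation": [-0.3, 0, 0], "angular": [0, 0, 0], "gripper": 0}, {"translation": [-0.3, 0, 0], "angular": [0, 0, 0], "gripper": 0}, {"translation": [-0.3, 0, 0], "angular": [0, 0, 0], "gripper": 0}, {"translation": [-0.3, 0, 0], "angular": [0, 0, 0], "gripper": 0}, {"translation": [-0.2, 0, 0], "angular": [0, 0, 0], "gripper": 0}, {"translation": [-0.1, 0, 0], "angular": [0, 0, 0], "gripper": 0}, {"translation": [0, 0, 0], "angular": [0, 0, 0], "gripper": 0}]'

```text
t: 10.68
tool_pos: [0.4142, -0.2079, 0.0278]
tool_rot: [-3.114, 0.411, 0.002]
contact_force: [1.7, -0.9, 0.1]
opening: 0.0168
grip_force: 59.8
```

Run:
```python
from h import *
from station import ctrl
goto(ctrl.get_obs(),bay(-.1,0,.030),BYAW)
```

```text
now [ 0.4142 -0.2079  0.0278] t 10.68 trans units [ 3.008  0.01  -0.061] units after turn [ 3.008  0.008 -0.056] turn units [-0.004  0.011  0.003] F [ 1.7 -0.9  0.1] open 0.0168 grip 59.8
```

Call:
drive_tool --steps '[{"translation": [-0.06, 0, 0], "angular": [0, 0, 0], "gripper": 0}, {"translation": [-0.06, 0, 0], "angular": [0, 0, 0], "gripper": 0}, {"translation": [-0.05, 0, 0], "angular": [0, 0, 0], "gripper": 0}, {"translation": [-0.05, 0, 0], "angular": [0, 0, 0], "gripper": 0}]'

```text
t: 11.18
tool_pos: [0.4062, -0.2058, 0.0279]
tool_rot: [-3.114, 0.411, 0.001]
contact_force: [2.7, -1.9, -2.5]
opening: 0.0172
grip_force: 59.6
```

Call:
drive_tool --steps '[{"translation": [-0.05, 0, 0], "angular": [0, 0, 0], "gripper": 0}, {"translation": [-0.05, 0, 0], "angular": [0, 0, 0], "gripper": 0}]'

```text
t: 11.42
tool_pos: [0.4038, -0.2053, 0.0284]
tool_rot: [3.114, -0.412, 0.006]
contact_force: [13.4, -2.5, -6.0]
opening: 0.0169
grip_force: 58.9
```

Call:
drive_tool --steps '[{"translation": [-0.05, 0, 0], "angular": [0, 0, 0], "gripper": 0}]'

```text
t: 11.55
tool_pos: [0.4035, -0.2054, 0.0289]
tool_rot: [3.113, -0.412, 0.014]
contact_force: [18.3, -5.6, -8.8]
opening: 0.0171
grip_force: 58.8
```

Force has risen to about 19 N and the tool has stopped, so the carrier is on its stop. I'll centre the finger in the hole, then lift.

Call:
drive_tool --steps '[{"translation": [0, 0, 0], "angular": [0, 0, 0], "gripper": 0}, {"translation": [0.1, 0, 0], "angular": [0, 0, 0], "gripper": 0}, {"translation": [0.13, 0, 0], "angular": [0, 0, 0], "gripper": 0}, {"translation": [0, 0, 0], "angular": [0, 0, 0], "gripper": 0}, {"translation": [0, 0, 0], "angular": [0, 0, 0], "gripper": 0}]'

```text
t: 12.18
tool_pos: [0.4089, -0.2065, 0.0276]
tool_rot: [-3.114, 0.411, 0.003]
contact_force: [-0.9, 0.6, -1.9]
opening: 0.0169
grip_force: 59.8
```

Call:
drive_tool --steps '[{"translation": [0, 0, -0.1], "angular": [0, 0, 0], "gripper": 0}, {"translation": [0, 0, -0.15], "angular": [0, 0, 0], "gripper": 0}, {"translation": [0, 0, 0], "angular": [0, 0, 0], "gripper": 0}]'

```text
t: 12.55
tool_pos: [0.41, -0.2073, 0.039]
tool_rot: [3.114, -0.411, 0.002]
contact_force: [0.9, -0.2, -1.7]
opening: 0.0169
grip_force: 59.8
```

No drag, so lifting clear.

Call:
drive_tool --steps '[{"translation": [0, 0, -0.3], "angular": [0, 0, 0], "gripper": 0}, {"translation": [0, 0, -0.6], "angular": [0, 0, 0], "gripper": 0}, {"translation": [0, 0, -0.8], "angular": [0, 0, 0], "gripper": 0}, {"translation": [0, 0, -0.8], "angular": [0, 0, 0], "gripper": 0}, {"translation": [0, 0, 0], "angular": [0, 0, 0], "gripper": 0}, {"translation": [0, 0, 0], "angular": [0, 0, 0], "gripper": 0}]'

```text
t: 13.3
tool_pos: [0.4091, -0.2066, 0.1374]
tool_rot: [-3.114, 0.412, 0.001]
contact_force: [-0.6, 0.2, -3.3]
opening: 0.0164
grip_force: 59.9
```

Run:
```python
from h import *
from station import ctrl
o=ctrl.get_obs();goto(o,np.array([.4313,.0908,.14]),RYAW)
m=ctrl.get_image('top');np.save('top2.npy',m,allow_pickle=True);cv2.imwrite('pics/top2.png',m['color'][60:330,100:460,::-1])
P=cloud(m);tcp=o['tool_pos'];c,s=np.cos(BYAW),np.sin(BYAW)
L=(P-tcp)@np.array([[c,-s,0],[s,c,0],[0,0,1]])
M=(m['depth']>0)&(L[...,0]>.05)&(L[...,0]<.14)&(abs(L[...,1])<.03)&(L[...,2]>-.02)&(L[...,2]<.04)
X=L[M];print(len(X),X[:,0].max())
for a in range(50,125,15):
    q=X[(X[:,0]>a/1e3)&(X[:,0]<(a+15)/1e3)]
    if len(q):print(a,np.median(q,0).round(4))
B=(P-[*BAY,0])@np.array([[c,-s,0],[s,c,0],[0,0,1]])
q=B[(m['depth']>0)&(abs(B[...,1])<.05)&(abs(B[...,2]-.08)<.01)&(B[...,0]<-.02)&(B[...,0]>-.08)]
print('panel front x',len(q),np.percentile(q[:,0],[1,5]) if len(q) else '')
```

```text
now [ 0.4091 -0.2066  0.1374] t 13.3 trans units [-1.395 -7.324 -0.06 ] units after turn [ 0.283 -7.45  -0.064] turn units [-0.003  0.006 -1.62 ] F [-0.6  0.2 -3.3] open 0.0164 grip 59.9
122 0.12036985503951973
65 [0.0748 0.001  0.0206]
80 [0.0877 0.0005 0.0211]
95 [0.1025 0.0005 0.0202]
110 [0.1153 0.001  0.0203]
panel front x 184 [-0.04961584 -0.04939461]
```

View pics/top2.png

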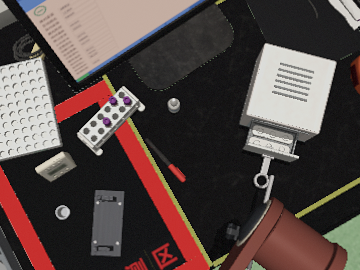

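The top view shows the carrier out of the bay, tongue and eye at (262,180), with its panel about 50 mm outside the mouth. The hook is free and unslipped in the grip. Returning to the rest.

Call:
drive_tool --steps '[{"translation": [-0.3, -0.5, -0.2], "angular": [0, 0, -0.3], "gripper": 0}, {"translation": [-0.2, -0.8, -0.3], "angular": [0, 0, -0.44], "gripper": 0}, {"translation": [-0.1, -1, -0.1], "angular": [0, 0, -0.44], "gripper": 0}, {"translation": [0, -1, 0], "angular": [0, 0, -0.44], "gripper": 0}, {"translation": [0, -1, 0], "angular": [0, 0, 0], "gripper": 0}, {"translation": [0, -1, 0], "angular": [0, 0, 0], "gripper": 0}, {"translation": [0, -1, 0], "angular": [0, 0, 0], "gripper": 0}, {"translation": [0, -0.5, 0], "angular": [0, 0, 0], "gripper": 0}]'

```text
t: 14.35
tool_pos: [0.4125, 0.0701, 0.1602]
tool_rot: [-3.141, 0.054, 0.005]
contact_force: [0.6, -0.4, -1.1]
opening: 0.017
grip_force: 59.8
```

Call:
drive_tool --steps '[{"translation": [0, 0, 0], "angular": [0, 0, 0], "gripper": 0}, {"translation": [0, 0, 0], "angular": [0, 0, 0], "gripper": 0}]'

```text
t: 14.6
tool_pos: [0.4132, 0.0679, 0.1611]
tool_rot: [3.141, -0.058, -0.003]
contact_force: [0.6, 0.3, -1.7]
opening: 0.0173
grip_force: 59.8
```

Run:
```python
from h import *
from station import ctrl
goto(ctrl.get_obs(),np.array([.431,.0905,.08]),RYAW)
```

```text
now [0.4132 0.0679 0.1611] t 14.6 trans units [ 0.428 -0.583  2.026] units after turn [ 0.424 -0.582  2.027] turn units [ 0.003  0.014 -0.001] F [ 0.6  0.3 -1.7] open 0.0173 grip 59.8
```

Call:
drive_tool --steps '[{"translation": [0.42, -0.58, 0], "angular": [0, 0, 0], "gripper": 0}, {"translation": [0, 0, 0.6], "angular": [0, 0, 0], "gripper": 0}, {"translation": [0, 0, 0.8], "angular": [0, 0, 0], "gripper": 0}, {"translation": [0, 0, 0.62], "angular": [0, 0, 0], "gripper": 0}, {"translation": [0, 0, 0], "angular": [0, 0, 0], "gripper": 0}, {"translation": [0, 0, 0], "angular": [0, 0, 0], "gripper": 0}]'

```text
t: 15.35
tool_pos: [0.4321, 0.0904, 0.0822]
tool_rot: [3.141, -0.059, 0.002]
contact_force: [-1.1, 0.2, -0.3]
opening: 0.0171
grip_force: 59.8
```

Run:
```python
from h import *
from station import ctrl
goto(ctrl.get_obs(),np.array([.431,.0905,.037]),RYAW)
```

```text
now [0.4321 0.0904 0.0822] t 15.35 trans units [-0.029 -0.002  1.131] units after turn [-0.027 -0.002  1.131] turn units [-0.    -0.009 -0.007] F [-1.1  0.2 -0.3] open 0.0171 grip 59.8
```

Call:
drive_tool --steps '[{"translation": [-0.02, 0, 0.4], "angular": [0, 0, 0], "gripper": 0}, {"translation": [0, 0, 0.4], "angular": [0, 0, 0], "gripper": 0}, {"translation": [0, 0, 0.2], "angular": [0, 0, 0], "gripper": 0}, {"translation": [0, 0, 0.1], "angular": [0, 0, 0], "gripper": 0}, {"translation": [0, 0, 0], "angular": [0, 0, 0], "gripper": 0}, {"translation": [0, 0, 0], "angular": [0, 0, 0], "gripper": 0}]'

```text
t: 16.1
tool_pos: [0.4309, 0.091, 0.0375]
tool_rot: [-3.141, 0.057, -0.001]
contact_force: [0.2, -0.5, -1.2]
opening: 0.0172
grip_force: 59.9
```

Call:
drive_tool --steps '[{"translation": [0, 0, 0.03], "angular": [0, 0, 0], "gripper": 0}, {"translation": [0, 0, 0], "angular": [0, 0, 0], "gripper": 0.25}, {"translation": [0, 0, 0], "angular": [0, 0, 0], "gripper": 0.4}, {"translation": [0, 0, 0], "angular": [0, 0, 0], "gripper": 0.7}, {"translation": [0, 0, 0], "angular": [0, 0, 0], "gripper": 1}, {"translation": [0, 0, 0], "angular": [0, 0, 0], "gripper": 1}, {"translation": [0, 0, 0], "angular": [0, 0, 0], "gripper": 1}, {"translation": [0, 0, 0], "angular": [0, 0, 0], "gripper": 1}]'

```text
t: 17.1
tool_pos: [0.4306, 0.0909, 0.0361]
tool_rot: [-3.141, 0.057, 0.0]
contact_force: [0.3, -0.5, 0.4]
opening: 0.0849
grip_force: 0.0
```

Call:
drive_tool --steps '[{"translation": [0, 0, -0.3], "angular": [0, 0, 0], "gripper": 1}, {"translation": [0, 0, -0.7], "angular": [0, 0, 0], "gripper": 1}, {"translation": [0, 0, -0.9], "angular": [0, 0, 0], "gripper": 1}, {"translation": [0, 0, -0.9], "angular": [0, 0, 0], "gripper": 1}, {"translation": [0, 0.8, -0.6], "angular": [0, 0, 0], "gripper": 1}, {"translation": [0, 1, 0], "angular": [0, 0, 0], "gripper": 1}, {"translation": [0, 1, 0], "angular": [0, 0, 0], "gripper": 1}, {"translation": [0, 1, 0], "angular": [0, 0, 0], "gripper": 1}]'

```text
t: 18.1
tool_pos: [0.4251, -0.0622, 0.1733]
tool_rot: [3.141, -0.057, 0.003]
contact_force: [0.2, -0.5, 0.7]
opening: 0.0852
grip_force: 0.0
```

Call:
drive_tool --steps '[{"translation": [0, 0.5, 0], "angular": [0, 0, 0], "gripper": 1}, {"translation": [0, 0, 0], "angular": [0, 0, 0], "gripper": 1}, {"translation": [0, 0, 0], "angular": [0, 0, 0], "gripper": 1}]'

```text
t: 18.48
tool_pos: [0.4244, -0.0804, 0.1725]
tool_rot: [-3.141, 0.057, -0.001]
contact_force: [-0.3, -0.1, 0.1]
opening: 0.085
grip_force: 0.0
```

Run:
```python
from h import *
from station import ctrl
m=ctrl.get_image('top');P=cloud(m)
box=np.zeros(P.shape[:2],bool);box[220:320,185:230]=1
X=P[box&(P[...,2]>.045)&(P[...,2]<.075)&(m['depth']>0)]
print(len(X),cv2.minAreaRect(X[:,:2].astype(np.float32)),np.percentile(X[:,2],[10,50,90]))
s=ctrl.get_image('scene')
o=np.zeros((520,800,3),np.uint8);o[:520,:425]=cv2.resize(m['color'][218:322,165:250],None,fx=5,fy=5)
o[:375,425:]=cv2.resize(s['color'][100:350,160:410],None,fx=1.5,fy=1.5);cv2.imwrite('pics/end.png',o[:,:,::-1])
```

```text
708 ((0.4609330892562866, 0.08796463161706924), (0.032249197363853455, 0.17985044419765472), 87.9998779296875) [0.05395022 0.06158102 0.06597147]
```

View pics/end.png

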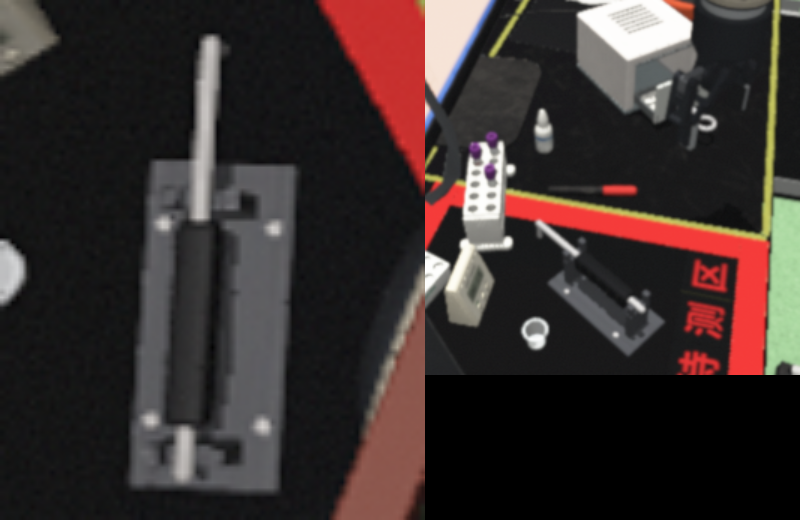

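The picture shows the hook back in its forks, with tip at (210,40) and rear at (185,475), within 0.2 mm of where it started. The carrier is out at (660,105) and the bystanders have not moved. Handing in.

```bash
python3 -c "
from station import ctrl
print(ctrl.finish_job())"
```

```text
the job is handed in; nothing more can be done
None
```

I drew the carrier out to its stop with the hook, laid the hook back level in its rest within about 1 mm of where it started, left the bystanders where they were, and handed the job in at about 18.6 s; no verdict came back.

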